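# Slacken a guide-rail clip with a reversible ratchet

### The arm

A 7-joint arm with a two-finger parallel gripper is mounted at the origin on the work surface. World frame = base frame: x ahead of the robot, y to its left, z up, the work surface at z = 0. Lengths are in m, angles in rad, forces in N, time in s.
With the tool pointing down it reaches from about 0.425 to 0.925 m from the base axis. Payload 6.8 kg.
Tool frame: the origin (TCP) lies on the centre line of the jaws, within the pads' length; the fingertips stand 11 mm ahead of it and the grasp point (between the pads) lies 8 mm behind it; z points along the fingers, y is the direction in which the jaws open and shut (so a half turn about z gives the same grasp; the last joint's range is limited). The gripper opens to 85 mm and grips with 20 to 120 N. Pads are 22 mm wide; open, the fingers measure 114 mm over their backs; the gripper's body (76 mm by 85 mm) begins 54 mm behind the grasp point. The pads swing forward as they close: fully open they stand 13 mm farther back than shut.
Start: joints at [-1.344, 0.477, 0.022, 1.555, -0.011, 1.109, -0.083], TCP at [0.222, 0.638, 0.242] pointing down, gripper open.
Joint ranges: [-2.96, 2.96], [-0.34, 2.1], [-1.41, 1.46], [0.24, 2.44], [-1.37, 4.51], [0.17, 1.92], [-2.96, 2.96]. Speed limits (rad/s): [2.39, 2.39, 3.14, 3.14, 3.14, 3.14, 3.14].

### API

Orientations are given as a rotation vector (axis times angle).
In Python, from bench import r gives the robot as it stands.
- The arm moves only by the tool send_rows, never from a script. Its argument "deltas" is a list of rows, each a list of 7 numbers: the opening, from 0 (shut) to 1 (fully open), then the shift along the tool's x, y, z as a fraction of full scale, then the turn, a rotation vector about the tool's x, y, z as a fraction of full scale. In form: [[hand, x, y, z, ax, ay, az], ...]. A call has 1 to 20 rows; each row is the pose to reach, as a shift and turn from the pose commanded when the call began, along the tool's axes at that moment, turning the shorter way round; what a row does not reach only later rows make up. Full scale, the value 1, is 150 mm for a shift and 180 degrees for a turn. A row lasts 1/12 s, in which the tool goes at most 41.7 mm and 7.16 degrees, less where a joint would pass 70% of its speed; a pose out of reach is approached as far as the arm can. A call with a number of a shift or a turn outside -1 to 1 is refused whole. A call with a gripper value outside its range is refused whole. The fingers move at their own pace and stop on an object; "squeeze" is the grip in N (left out, the last holds). Time passes only in rows, so rows that repeat a pose let the fingers close. It gives the time, the measured TCP pose, the force and the opening at its end, in the units of the state.
- r.get_obs(): the state, without advancing time (a new reading comes with each control period).
- r.grab_frame(name): name is "scene" or "top" or "wrist"; returns a dict with "pixels" (400x640x3 uint8, red, green, blue), "camera_matrix" (3x3 intrinsics, pixels), "rvec" (rotation vector, rad) and "tvec" (3), from world to camera coordinates, as OpenCV has them. Camera axes: x right, y down, z forward; pixel columns grow to the right and rows downward; lengths in m; the calibration is good to about 2 mm. A picture is of the moment at which its call begins. There is no depth.
- r.hand_in(): hands the job in, once; it reports no verdict.
The state is a dict: "clock": time; "joints": joint angles; "qvel": joint speeds; "tau": joint torques, N m; "tcp_pos": TCP position; "orientation": TCP orientation; "contact_force": force on the tool from outside, world axes, zero at the start; "moment": the same for the moment, N m; "grip_width": finger opening in m.
Only numpy, scipy, OpenCV 4.12 (cv2) and the standard library are available. Lean on these libraries where they do the work, as an engineer would, in place of code of your own. Each camera call takes 0.05 s, during which the arm holds its last target. There are 200 camera calls.

### The job

The ratchet in the wooden rest is still set to tighten. Flip its red direction lever over to the loosening side, fit the socket gently over the brass nut of the rail clip, feeling for the flats and without ramming it, until it is fully down, then swing the handle anticlockwise (seen from above) to back the nut off by at least one flat (a sixth of a turn) but no more than half a turn. Do not tighten the nut or bend the little lever; leave the ratchet sitting fully down on the nut, still set to loosen, and the other things where they are.

Things in the scene. Friction and masses are not known exactly. Their poses are not given: they have to be found in the camera images.
- socket_mouth (a point): Centre of the open mouth, at the bottom, of the ratchet's 54 mm long chrome socket (42 mm across; hexagon hole 31.5 mm wide, 34 mm deep). Its axes are those of the ratchet, z up along the drive axis, x from that axis along the handle, y to the left of x. The ratchet starts level in the rest, mouth down. Which way the hexagon is turned in the tool is not known beforehand.
- ratchet: Reversible ratchet with socket and lever, 0.65 kg, origin and axes as its socket mouth. Round head 44 mm across, 54 to 76 mm above the mouth. 15 teeth: a swing may lose 24 degrees before it bites. Set to loosen, the handle drives the socket anticlockwise (from above) and clicks freely clockwise; set to tighten, the reverse.
- neck (a point): Middle of the ratchet's bare steel neck, 62 mm from the drive axis along the handle, 65 mm above the mouth, axes as the ratchet's. The neck is 18 mm wide (y) and 15 mm high, free from 45 to 115 mm from the axis. The tool balances 36 mm from the axis, so this is the place to carry it by.
- grip_end (a point): Point in the middle of the blue grip's thickness, 200 mm from the drive axis along the handle, 65 mm above the mouth, axes as the ratchet's. The grip runs from 115 to 235 mm, 28 mm wide and 20 mm high.
- lever_tip (a point): Centre of the thumb piece (10 x 10 mm, 14 mm high, from 77.5 to 91.5 mm above the mouth) at the free end of the red direction lever on the head's top. Towards the ratchet's +y: set to tighten (so it starts); towards -y (left, for one who looks along the handle towards the head): set to loosen. It is over when 9 mm or more to the -y side; its stop is at about 14 mm.
- dir_lever: The red direction lever; origin on its upright pin, 34 mm from the drive axis on the handle's side, 76 mm above the mouth. It points away from the handle, the thumb piece is 39 mm from the pin. It swings 0.38 rad to either side against 1 to 2 N and stays where it is put; more than 30 N bends it.
- nut_seat (a point): Washer's top under the brass nut on the robot's side, in its stud's axis; fixed, axes as the rail's. The nut: hexagon 30 mm across flats, 22.5 mm high, then a cone (30 to 23 mm wide) to 26 mm, stud 20 mm thick to 30 mm height. The socket is fully down when its mouth lies here (within 5 mm, upright within 0.14 rad). Enters only if centred within 0.7 mm; the cone centres it as it turns.
- nut (a joint): Angle of the brass nut in rad, 0 at the start, growing as it is loosened (anticlockwise from above). Stiff: about 1 N m all along, some 6 N at 180 mm along the handle. The socket rides on the cone, its mouth 22 mm above the washer, until the hexagons match within about 5 degrees; to find this, turn in the driving direction (at most 60 degrees, plus up to 24 before it bites) under light pressure; then it drops.
- rail: Fixed steel guide rail with sole plates and clips, origin on the ledge under the brass nut's stud; the rail runs along its y, 82 mm beyond the stud (x), 1 m long, 44 mm wide at its head, top 72 mm high; a yellow buffer stop 147 mm high stands at its +y end. The clip round the stud is 36 mm high, the washer on it 3 mm.
- rest: Low wooden rest, fixed; square pocket (walls 48 mm high) for the socket, notched block (75 mm high, 145 to 175 mm along the handle) under the grip. Origin on the ledge under the drive axis of the ratchet lying in it, x along the handle. The socket's mouth stands 8 mm above the ledge.
- brush: Round white brush with black knob, 132 mm across, 135 mm high, a bystander; origin at its foot's centre.
- spanner: Steel open-ended spanner, 220 mm, lying flat, a bystander.
- spare_clip: Spare grey clip plate, 70 x 64 x 24 mm, a bystander; origin under its centre.
- spare_nut: Spare steel nut, 30 mm wide, 26 mm high, a bystander; origin under its centre.
- mallet: Black rubber mallet with a wooden handle, 56 mm high, lying, a bystander.

How it is judged:
By the outcome, as a careful person would: the job done as asked, in the order asked, and still so for the second after the job is handed in, with the robot touching nothing.
It also fails if it takes over 72 s, if anything falls off the work surface, if the arm or the gripper's body presses on something with over 40 N, if the wrist force passes 120 N, or if a joint passes its speed limit or range.

## Working session

There is one attempt and no reset: what is moved stays moved. The work goes in short steps, Python scripts to look and compute and a tool call to move; the robot and the scene stay as the last step left them, time stands still between calls to the robot, and variables do not carry over. Pictures are saved under pics/ and viewed, about 8 in all and at most 12, crops included, and the job is handed in when it is done.

Besides the shell and the picture viewer there is one more tool, called after ">>>" as a command line: name --pt "numbers of a row" for each row, then --argument value for the rest. send_rows: Moves the arm, as the interface text tells. Shift numbers are shares of 150 mm and turn numbers shares of 180 degrees, none past 1 either way. Its arguments: {"type":"object","properties":{"deltas":{"type":"array","items":{"type":"array","items":{"type":"number"}}},"squeeze":{"type":"number"}},"required":["deltas"]}

```bash
ls; mkdir -p pics; cat > h.py <<'E'
import numpy as np, cv2
from scipy.spatial.transform import Rotation as R
from bench import r
def grab(n,f=None):
    d=r.grab_frame(n); 
    if f: cv2.imwrite('pics/'+f,d['pixels'][:,:,::-1])
    return d
def proj(d,P):
    return cv2.projectPoints(np.array(P,float).reshape(-1,3),np.array(d['rvec'],float),np.array(d['tvec'],float),np.array(d['camera_matrix'],float),None)[0][:,0]
def ray(d,uv,z):
    Rm=cv2.Rodrigues(np.array(d['rvec'],float))[0];t=np.array(d['tvec'],float).ravel()
    c=-Rm.T@t; v=Rm.T@np.linalg.inv(np.array(d['camera_matrix']))@np.array([uv[0],uv[1],1.]); 
    return c+v*(z-c[2])/v[2]
def show():
    o=r.get_obs(); 
    for k in('clock','joints','tcp_pos','orientation','contact_force','moment','grip_width'): print(k,np.round(o[k],4))
    print(np.round(R.from_rotvec(o['orientation']).as_matrix(),3).tolist()); return o
E
python3 - <<'E'
from h import *
show()
a=grab('top','top0.png');b=grab('scene','scene0.png')
import pickle;pickle.dump((a,b),open('d0.pkl','wb'))
for d in(a,b):
    Rm=cv2.Rodrigues(np.array(d['rvec'],float))[0];print(-Rm.T@np.ravel(d['tvec']),d['camera_matrix'][0][0])
E
```

```text
pics
clock 0.0
joints [-1.3441  0.4778  0.0224  1.5564 -0.0115  1.1093 -0.0831]
tcp_pos [0.2216 0.637  0.2413]
orientation [-5.2330e-01 -3.0975e+00  2.9000e-03]
contact_force [-0.2246  1.0691 -0.4461]
moment [-0.0339  0.0028  0.0273]
grip_width 0.0851
[[-0.944, 0.329, -0.0], [0.329, 0.944, -0.002], [-0.0, -0.002, -1.0]]
[ 0.30162509 -0.00915051  1.23536153] 366.6326667352203
[1.09441147 0.61447227 0.90362425] 461.5491940566226
```

View pics/top0.png

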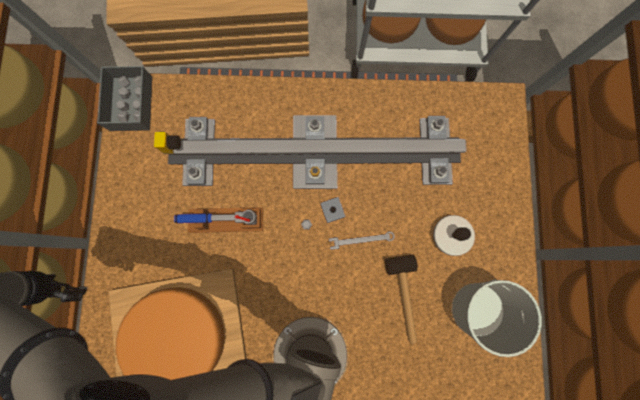

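View pics/scene0.png

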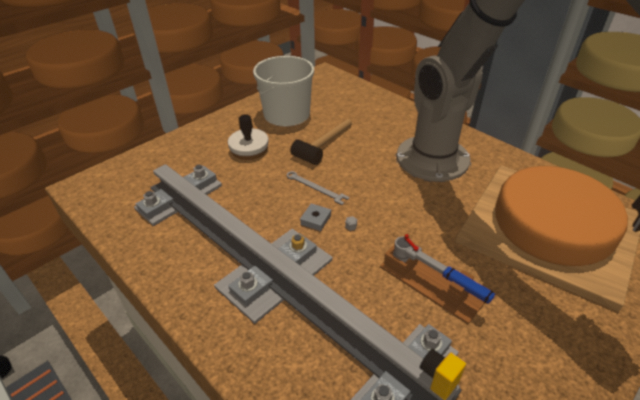

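The top view shows the ratchet's head near (247,217) with its handle running left (+y) to (178,218), and the brass nut near (315,172). In the scene view the head is at about (404,248) and the nut at (297,241). I'll enlarge both areas next.

```bash
python3 - <<'E'
from h import *
import pickle
a,b=pickle.load(open('d0.pkl','rb'))
def crop(d,x,y,w,h,s): return cv2.resize(d['pixels'][y:y+h,x:x+w,::-1],None,fx=s,fy=s,interpolation=cv2.INTER_CUBIC)
A=crop(a,165,195,110,50,7); B=crop(a,280,145,55,40,7); C=crop(b,380,225,55,40,7)
o=np.zeros((350+280,770,3),np.uint8);o[:350]=A;o[350:,:385]=B;o[350:,385:]=C
cv2.imwrite('pics/c1.png',cv2.resize(o,None,fx=.95,fy=.95))
for n,uv,z in[('head',(247,217),.084),('gripend',(176,218),.073),('nut',(315,172),.069)]: print(n,ray(a,uv,z))
for n,uv,z in[('head',(404,246),.084),('nut',(297,238),.069)]: print(n,ray(b,uv,z))
# blue grip centroid
for d in(a,b):
    p=d['pixels'].astype(int);m=(p[:,:,2]>p[:,:,0]+50)&(p[:,:,2]>p[:,:,1]+40);ys,xs=np.nonzero(m);print('blue',xs.mean(),ys.mean(),xs.min(),xs.max(),len(xs),ray(d,(xs.mean(),ys.mean()),.078))
    m=(p[:,:,0]>p[:,:,1]+90)&(p[:,:,0]>p[:,:,2]+90)&(p[:,:,1]<70);ys,xs=np.nonzero(m)
    if d is a: k=(xs>220)&(xs<270)&(ys>200)&(ys<235)
    else: k=(xs>380)&(xs<440)&(ys>225)&(ys<265)
    print('red',list(zip(xs[k],ys[k])))
E
```

```text
head [0.4265333  0.21023715 0.084     ]
gripend [0.41886903 0.43720824 0.073     ]
nut [ 5.81077971e-01 -2.17991471e-04  6.90000000e-02]
head [0.43821234 0.21560598 0.084     ]
nut [0.59185854 0.00358938 0.069     ]
blue 193.12704918032787 217.78688524590163 177 210 244 [0.42039943 0.38135736 0.078     ]
red [(np.int64(236), np.int64(216)), (np.int64(237), np.int64(216)), (np.int64(238), np.int64(216)), (np.int64(236), np.int64(217)), (np.int64(237), np.int64(217)), (np.int64(238), np.int64(217)), (np.int64(239), np.int64(217)), (np.int64(240), np.int64(217)), (np.int64(241), np.int64(217)), (np.int64(242), np.int64(217)), (np.int64(239), np.int64(218)), (np.int64(240), np.int64(218)), (np.int64(241), np.int64(218)), (np.int64(242), np.int64(218)), (np.int64(243), np.int64(218)), (np.int64(244), np.int64(218)), (np.int64(245), np.int64(218)), (np.int64(243), np.int64(219)), (np.int64(244), np.int64(219)), (np.int64(245), np.int64(219)), (np.int64(246), np.int64(219)), (np.int64(247), np.int64(219)), (np.int64(248), np.int64(219)), (np.int64(245), np.int64(220)), (np.int64(246), np.in
[... 1067 characters left out ...]
.int64(413), np.int64(243)), (np.int64(411), np.int64(244)), (np.int64(412), np.int64(244)), (np.int64(413), np.int64(244)), (np.int64(412), np.int64(245)), (np.int64(413), np.int64(245)), (np.int64(414), np.int64(245)), (np.int64(415), np.int64(245)), (np.int64(413), np.int64(246)), (np.int64(414), np.int64(246)), (np.int64(415), np.int64(246)), (np.int64(416), np.int64(246)), (np.int64(414), np.int64(247)), (np.int64(415), np.int64(247)), (np.int64(416), np.int64(247)), (np.int64(417), np.int64(247)), (np.int64(414), np.int64(248)), (np.int64(415), np.int64(248)), (np.int64(416), np.int64(248)), (np.int64(417), np.int64(248)), (np.int64(415), np.int64(249)), (np.int64(416), np.int64(249))]
```

View pics/c1.png

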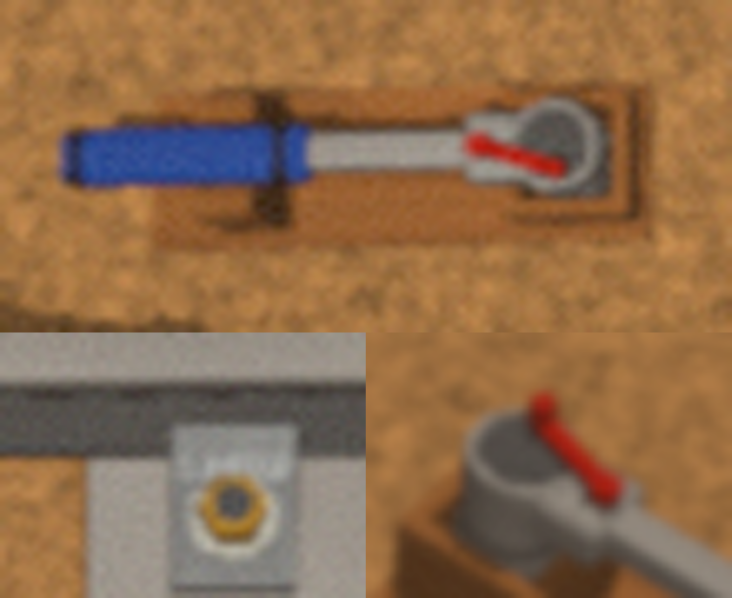

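The crops show the red lever running from its pin at about (237,217) to its tip at about (249,220). That puts the tip on the robot's side, so it is still set to tighten. The handle points towards +y, and the brass hexagon nut sits on its white washer. I'll move above the ratchet now.

>>> send_rows --pt "0 -0.7 -0.69 0 0 0 0" --pt "0 -0.7 -0.69 0 0 0 0" --pt "0 -0.7 -0.69 0 0 0 0" --pt "0 -0.7 -0.69 0 0 0 0" --pt "0 -0.7 -0.69 0 0 0 0" --pt "0 -0.7 -0.69 0 0 0 0" --squeeze 40

```text
clock: 0.6
tcp_pos: [0.2879, 0.504, 0.2424]
orientation: [0.528, 3.097, -0.0]
contact_force: [-1.1, 1.5, 0.3]
grip_width: 0.0123
```

>>> send_rows --pt "0 -0.7 -0.69 0 0 0 0.393" --pt "0 -0.7 -0.69 0 0 0 0.393" --pt "0 -0.7 -0.69 0 0 0 0.393" --pt "0 -0.7 -0.69 0 0 0 0.393" --pt "0 -0.7 -0.69 0 0 0 0.393" --pt "0 -0.7 -0.69 0 0 0 0.393" --pt "0 -0.7 -0.69 0 0 0 0.393" --pt "0 -0.7 -0.69 0 0 0 0.393" --pt "0 -0.7 -0.69 0 0 0 0.393" --pt "0 -0.7 -0.69 0 0 0 0.393" --pt "0 -0.7 -0.69 0 0 0 0.393" --pt "0 -0.7 -0.69 0 0 0 0.393"

```text
clock: 1.6
tcp_pos: [0.3514, 0.3745, 0.2421]
orientation: [-2.214, -2.229, 0.0]
contact_force: [-0.3, -0.6, 0.6]
grip_width: -0.0002
```

```bash
python3 - <<'E'
from h import *
o=show()
w=grab('wrist','w1.png')
Rm=cv2.Rodrigues(np.array(w['rvec'],float))[0];c=-Rm.T@np.ravel(w['tvec']);print('cam',c,w['camera_matrix'][0][0],'fwd',Rm[2])
T=R.from_rotvec(o['orientation']).as_matrix();print('cam in tool',T.T@(c-o['tcp_pos']),(T.T@Rm.T).round(3).tolist())
E
```

```text
clock 1.6
joints [-1.1829  0.2112  0.2835  1.9529 -0.0704  0.9869 -0.8594]
tcp_pos [0.3514 0.3745 0.2421]
orientation [-2.2135e+00 -2.2292e+00  1.0000e-04]
contact_force [-0.3462 -0.5597  0.5822]
moment [-0.0436 -0.0386  0.004 ]
grip_width -0.0002
[[-0.007, 1.0, -0.0], [1.0, 0.007, 0.0], [0.0, -0.0, -1.0]]
cam [0.35230283 0.44334211 0.37447617] 316.9376412162995 fwd [ 0.00217061 -0.26766405 -0.96350986]
cam in tool [ 0.06887729  0.00141142 -0.13233211] [[0.001, -0.964, -0.268], [1.0, 0.001, 0.0], [-0.0, -0.268, 0.964]]
```

>>> send_rows --pt "0 -0.95 0.49 0 0 0 0" --pt "0 -0.95 0.49 0 0 0 0" --pt "0 -0.95 0.49 0 0 0 0" --pt "0 -0.95 0.49 0 0 0 0" --pt "0 -0.95 0.49 0 0 0 0" --pt "0 -0.95 0.49 0 0 0 0"

```text
clock: 2.15
tcp_pos: [0.4267, 0.2291, 0.2425]
orientation: [2.222, 2.221, 0.001]
contact_force: [0.1, 0.5, 0.2]
grip_width: -0.0002
```

>>> send_rows --pt "0 -0.5 0 0.33 0 0 0" --pt "0 -0.5 0 0.33 0 0 0" --pt "0 -0.5 0 0.33 0 0 0" --pt "0 -0.5 0 0.33 0 0 0" --pt "0 -0.5 0 0.33 0 0 0"

```text
clock: 2.57
tcp_pos: [0.4258, 0.1573, 0.193]
orientation: [-2.217, -2.225, -0.001]
contact_force: [0.5, 0.7, 0.0]
grip_width: 0.0001
```

```bash
python3 - <<'E'
from h import *
o=show()
w=grab('wrist','w2.png')
import pickle;pickle.dump((w,o),open('w2.pkl','wb'))
print(proj(w,[[.4265,.206,.084],[.422,.268,.081]]))
E
```

```text
clock 2.5667
joints [-0.8695  0.1764  0.4258  2.1384 -0.0978  0.8444 -0.3808]
tcp_pos [0.4258 0.1573 0.193 ]
orientation [-2.2170e+00 -2.2253e+00 -6.0000e-04]
contact_force [0.5208 0.7169 0.0191]
moment [ 0.0032  0.0074 -0.0482]
grip_width 0.0001
[[-0.004, 1.0, -0.0], [1.0, 0.004, 0.001], [0.001, -0.0, -1.0]]
[[314.19912011 132.119905  ]
 [308.19494123  42.84546179]]
```

View pics/w2.png

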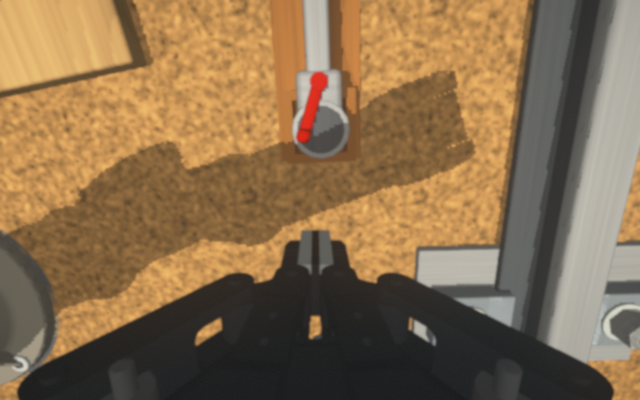

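The wrist view shows the head circle centred near (321,128), the lever pin near (320,79), the tip near (303,136) and the neck running up to about (317,10).

```bash
python3 - <<'E'
from h import *
import pickle
w,o=pickle.load(open('w2.pkl','rb'))
for n,uv,z in[('head',(321,128),.084),('pin',(320,79),.087),('tip',(303,136),.0995)]: print(n,ray(w,uv,z).round(4))
p=w['pixels'].astype(int)
# neck edges by gradient
for row in (5,20,35,50):
    g=p[row].sum(1); s=p[row,:,2]  # blue channel: steel grey has blue, wood doesn't
    m=np.nonzero(s[280:350]>110)[0]+280; print(row,m.min(),m.max(),ray(w,((m.min()+m.max())/2+.0,row),.0805).round(4))
m=(p[:,:,0]>150)&(p[:,:,1]<70)&(p[:,:,2]<70);ys,xs=np.nonzero(m);print(xs.min(),xs.max(),ys.min(),ys.max())
gray=cv2.GaussianBlur(w['pixels'][95:165,285:360].mean(2).astype(np.uint8),(3,3),0)
c=cv2.HoughCircles(gray,cv2.HOUGH_GRADIENT,1,20,param1=80,param2=12,minRadius=24,maxRadius=31);print(c+[285,95,0] if c is not None else None)
E
```

```text
head [0.4316 0.2091 0.084 ]
pin [0.4305 0.2435 0.087 ]
tip [0.4186 0.2046 0.0995]
5 303 327 [0.4267 0.292  0.0805]
20 304 327 [0.4271 0.2827 0.0805]
35 304 328 [0.4275 0.2732 0.0805]
50 305 328 [0.4279 0.2634 0.0805]
298 326 73 141
[[[319.5 128.5  29. ]]]
```

>>> send_rows --pt "0 0.325 -0.24 0 0 0 0" --pt "0 0.325 -0.24 0 0 0 0" --pt "0 0.325 -0.24 0.3 0 0 0" --pt "0 0.325 -0.24 0.55 0 0 0" --pt "0 0.325 -0.24 0.62 0 0 0" --pt "0 0.325 -0.24 0.62 0 0 0" --pt "0 0.325 -0.24 0.62 0 0 0"

```text
clock: 3.2
tcp_pos: [0.39, 0.2061, 0.1001]
orientation: [-2.217, -2.226, -0.0]
contact_force: [0.9, -0.1, 1.6]
grip_width: 0.0001
```

>>> send_rows --pt "0 0 0.04 0 0 0 0" --pt "0 0 0.08 0 0 0 0" --pt "0 0 0.11 0 0 0 0" --pt "0 0 0.14 0 0 0 0" --pt "0 0 0.16 0 0 0 0" --pt "0 0 0.18 0 0 0 0" --pt "0 0 0.18 0 0 0 0"

```text
clock: 3.78
tcp_pos: [0.4177, 0.2046, 0.1001]
orientation: [2.22, 2.222, 0.002]
contact_force: [-1.2, 0.6, 2.4]
grip_width: 0.0001
```

```bash
cat > lev.py <<'E'
from h import *
def lever(f=None):
    w=grab('wrist',f);p=w['pixels'].astype(int)
    m=(p[:,:,0]>130)&(p[:,:,1]<80)&(p[:,:,2]<80);ys,xs=np.nonzero(m)
    q=np.array([ray(w,(x,y),.087)[:2] for x,y in zip(xs,ys)]); print(len(q))
    for lo in np.arange(.18,.26,.01):
        k=(q[:,1]>=lo)&(q[:,1]<lo+.01)
        if k.any(): print(round(lo,3),q[k,0].mean().round(4),k.sum())
E
python3 -c "
from lev import *
show();lever('w3.png')"
```

```text
clock 3.7833
joints [-0.8772  0.3561  0.3436  2.1867 -0.2017  0.6267 -0.3887]
tcp_pos [0.4177 0.2046 0.1001]
orientation [2.2203e+00 2.2223e+00 1.6000e-03]
contact_force [-1.2458  0.6122  2.434 ]
moment [ 0.1006  0.3326 -0.041 ]
grip_width 0.0001
[[-0.001, 1.0, 0.001], [1.0, 0.001, 0.001], [0.001, 0.001, -1.0]]
1571
0.19 0.4399 128
0.2 0.4376 134
0.21 0.4353 290
0.22 0.4333 312
0.23 0.4309 386
0.24 0.4304 321
```

>>> send_rows --pt "0 0 0.01 0 0 0 0" --pt "0 0 0.02 0 0 0 0" --pt "0 0 0.03 0 0 0 0" --pt "0 0 0.035 0 0 0 0" --pt "0 0 0.035 0 0 0 0"

```text
clock: 4.25
tcp_pos: [0.4222, 0.2046, 0.0998]
orientation: [-2.22, -2.223, -0.0]
contact_force: [-2.3, 0.3, 1.9]
grip_width: -0.0003
```

```bash
python3 -c "
from lev import *
show();lever('w4.png')"
```

```text
clock 4.25
joints [-0.8703  0.3627  0.343   2.1772 -0.204   0.6308 -0.3811]
tcp_pos [0.4222 0.2046 0.0998]
orientation [-2.2198e+00 -2.2230e+00 -3.0000e-04]
contact_force [-2.2514  0.2988  1.9486]
moment [0.2524 0.3368 0.0115]
grip_width -0.0003
[[-0.001, 1.0, 0.0], [1.0, 0.001, 0.0], [0.0, 0.0, -1.0]]
1616
0.19 0.4448 137
0.2 0.4424 144
0.21 0.4392 296
0.22 0.4363 320
0.23 0.433 387
0.24 0.432 332
```

>>> send_rows --pt "0 0 0.008 0 0 0 0" --pt "0 0 0.015 0 0 0 0" --pt "0 0 0.018 0 0 0 0" --pt "0 0 0.018 0 0 0 0"

```text
clock: 4.63
tcp_pos: [0.4248, 0.2046, 0.0998]
orientation: [-2.22, -2.223, -0.0]
contact_force: [-1.9, 2.2, 2.2]
grip_width: 0.0003
```

>>> send_rows --pt "0 0 -0.05 0 0 0 0" --pt "0 0 -0.1 -0.3 0 0 0" --pt "0 0.2 -0.1 -0.6 0 0 0" --pt "0 0.3 0 -0.63 0 0 0" --pt "0 0.37 0 -0.63 0 0 0" --pt "1 0.37 0 -0.63 0 0 0" --pt "1 0.37 0 -0.63 0 0 0"

```text
clock: 5.22
tcp_pos: [0.424, 0.2594, 0.1935]
orientation: [2.219, 2.224, -0.002]
contact_force: [-0.2, 0.7, -0.1]
grip_width: 0.0233
```

```bash
python3 -c "
from lev import *
show();lever('w5.png')"
```

```text
clock 5.2167
joints [-0.9993  0.2507  0.3807  2.0435 -0.1202  0.8696 -0.5494]
tcp_pos [0.424  0.2594 0.1935]
orientation [ 2.2189e+00  2.2235e+00 -2.2000e-03]
contact_force [-0.1707  0.6614 -0.1042]
moment [-0.0318 -0.0146 -0.0087]
grip_width 0.0233
[[-0.002, 1.0, -0.001], [1.0, 0.002, -0.001], [-0.001, -0.001, -1.0]]
465
0.19 0.4416 28
0.2 0.4402 36
0.21 0.438 91
0.22 0.4348 96
0.23 0.4306 135
0.24 0.4296 79
```

View pics/w5.png

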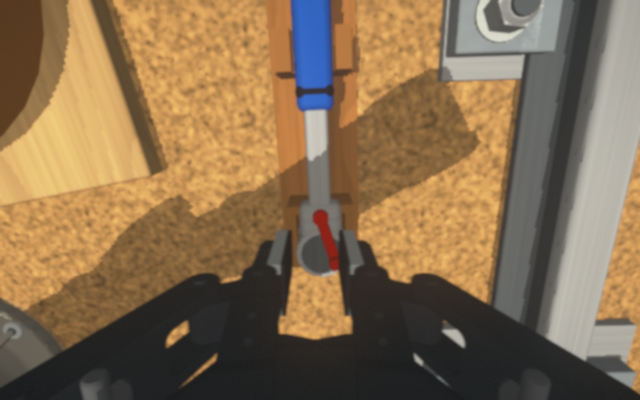

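The lever is now on the +x (loosening) side, with its pin near (320,217) and its tip near (335,264). The neck is centred near column 316. I'll get numbers from this frame.

```bash
python3 - <<'E'
from h import *
w=grab('wrist');p=w['pixels'].astype(int)
print('pin',ray(w,(320,217),.087).round(4),'tip',ray(w,(335,262),.0995).round(4))
m=(p[:,:,0]>110)&(p[:,:,1]<70)&(p[:,:,2]<70)
for row in range(210,275,6):
    x=np.nonzero(m[row])[0]; print(row,(x.min(),x.max(),ray(w,(x.mean(),row),.09)[:2].round(4)) if len(x) else None)
for row in (115,125,135,150,165,180,190):
    s=p[row,:,2]; x=np.nonzero(s[290:345]>p[row,290:345,0]*.75)[0]+290; print(row,x.min(),x.max(),ray(w,((x.min()+x.max())/2,row),.0805).round(4))
m=(p[:,:,2]>p[:,:,0]+50)
for row in (20,50,80): x=np.nonzero(m[row])[0]; print('blue',row,x.min(),x.max(),ray(w,(x.mean(),row),.083).round(4))
E
```

```text
pin [0.4291 0.2403 0.087 ] tip [0.4409 0.2072 0.0995]
210 (np.int64(316), np.int64(325), array([0.4294, 0.2472]))
216 (np.int64(314), np.int64(327), array([0.4294, 0.2422]))
222 (np.int64(316), np.int64(328), array([0.4306, 0.2372]))
228 (np.int64(320), np.int64(330), array([0.4331, 0.2321]))
234 (np.int64(322), np.int64(332), array([0.4347, 0.227 ]))
240 (np.int64(324), np.int64(334), array([0.4364, 0.2218]))
246 (np.int64(326), np.int64(336), array([0.4381, 0.2165]))
252 (np.int64(328), np.int64(338), array([0.4398, 0.2112]))
258 (np.int64(333), np.int64(339), array([0.4423, 0.2058]))
264 (np.int64(331), np.int64(341), array([0.4424, 0.2004]))
270 None
115 305 327 [0.4257 0.3192 0.0805]
125 306 328 [0.4265 0.3119 0.0805]
135 306 328 [0.4265 0.3044 0.0805]
150 307 328 [0.4269 0.2929 0.0805]
165 308 329 [0.4277 0.2812 0.0805]
180 309 329 [0.4282 0.2691 0.0805]
190 309 330 [0.4286 0.2609 0.0805]
blue 20 293 330 [0.4224 0.383  0.083 ]
blue 50 294 331 [0.4231 0.3639 0.083 ]
blue 80 297 332 [0.4245 0.3439 0.083 ]
```

>>> send_rows --pt "0 -0.1 -0.1 0 0 0 0" --pt "0 -0.2 -0.1 0 0 0 0" --pt "0 -0.37 -0.1 0 0 0 0" --pt "0 -0.37 -0.1 0 0 0 0" --pt "0 -0.37 -0.1 0.25 0 0 0" --pt "0 -0.37 -0.1 0.5 0 0 0" --pt "0 -0.37 -0.1 0.63 0 0 0" --pt "0 -0.37 -0.1 0.63 0 0 0" --pt "0 -0.37 -0.03 0.63 0 0 0" --pt "0 -0.37 0.0 0.63 0 0 0" --pt "0 -0.37 0.01 0.63 0 0 0" --pt "0 -0.37 0.018 0.63 0 0 0" --pt "0 -0.37 0.018 0.63 0 0 0"

```text
clock: 6.4
tcp_pos: [0.4276, 0.2041, 0.1001]
orientation: [-2.22, -2.222, -0.0]
contact_force: [-2.2, 0.1, 0.5]
grip_width: 0.0
```

>>> send_rows --pt "0 0 -0.05 0 0 0 0" --pt "0 0 -0.1 -0.3 0 0 0" --pt "0 0.2 -0.1 -0.6 0 0 0" --pt "0 0.3 0 -0.63 0 0 0" --pt "1 0.45 0 -0.63 0 0 0" --pt "1 0.45 0 -0.63 0 0 0" --pt "1 0.45 0 -0.63 0 0 0" --pt "1 0.45 0 -0.63 0 0 0" --pt "1 0.45 0 -0.63 0 0 0" --pt "1 0.45 0 -0.63 0 0 0" --pt "1 0.45 0 -0.63 0 0 0" --pt "1 0.45 0 -0.63 0 0 0"

```text
clock: 7.4
tcp_pos: [0.4274, 0.2713, 0.1941]
orientation: [2.221, 2.222, -0.001]
contact_force: [-0.1, 0.9, -0.8]
grip_width: 0.0852
```

```bash
python3 - <<'E'
from h import *
show()
w=grab('wrist','w6.png');p=w['pixels'].astype(int)
m=(p[:,:,0]>110)&(p[:,:,1]<70)&(p[:,:,2]<70)
L=[]
for row in range(0,300,4):
    x=np.nonzero(m[row])[0]
    if len(x)>3: L.append(ray(w,(x.mean(),row),.09)[:2]); 
L=np.array(L);print(L.round(4).tolist())
k=(L[:,1]<.235)&(L[:,1]>.213); s=np.polyfit(L[k,1],L[k,0],1)
N=[]
for row in range(0,400,6):
    s2=p[row,280:360]; x=np.nonzero(s2[:,2]>s2[:,0]*.75)[0]+280
    if 15<len(x)<30:
        q=ray(w,((x.min()+x.max())/2,row),.0805)
        if .258<q[1]<.32: N.append(q[:2])
N=np.array(N);t=np.polyfit(N[:,1],N[:,0],1);print('lever',s[0],'neck',t[0],'neck x at .2688',np.polyval(t,.2688),'axis x',np.polyval(t,.207),'rel',np.arctan(t[0])-np.arctan(s[0]))
E
```

```text
clock 7.4
joints [-1.0217  0.266   0.3943  2.0243 -0.1318  0.8755 -0.5547]
tcp_pos [0.4274 0.2713 0.1941]
orientation [ 2.2209e+00  2.2220e+00 -5.0000e-04]
contact_force [-0.1138  0.9453 -0.8426]
moment [ 0.0577  0.013  -0.0337]
grip_width 0.0852
[[-0.0, 1.0, -0.0], [1.0, 0.0, -0.0], [-0.0, -0.0, -1.0]]
[[0.4293, 0.2447], [0.4297, 0.2413], [0.4309, 0.2378], [0.4333, 0.2343], [0.4346, 0.2308], [0.4362, 0.2273], [0.4379, 0.2237], [0.4392, 0.2201], [0.4405, 0.2165], [0.4422, 0.2129], [0.4414, 0.2092], [0.4456, 0.2055], [0.4457, 0.2017], [0.4457, 0.198]]
lever -0.4081701288511103 neck -0.052570088292830656 neck x at .2688 0.4282058820253693 axis x 0.4314547134818662 rel 0.33500794853250804
```

Lever offset is about 12.8 mm on the loosening side. Next I grasp the neck.

>>> send_rows --pt "1 -0.005 0.005 0.25 0 0 -0.0167" --pt "1 -0.005 0.005 0.5 0 0 -0.0167" --pt "1 -0.005 0.005 0.7 0 0 -0.0167" --pt "1 -0.005 0.005 0.8 0 0 -0.0167" --pt "1 -0.005 0.005 0.861 0 0 -0.0167" --pt "1 -0.005 0.005 0.861 0 0 -0.0167" --pt "0 -0.005 0.005 0.861 0 0 -0.0167" --pt "0 -0.005 0.005 0.861 0 0 -0.0167" --pt "0 -0.005 0.005 0.861 0 0 -0.0167" --pt "0 -0.005 0.005 0.861 0 0 -0.0167" --pt "0 -0.005 0.005 0.861 0 0 -0.0167" --pt "0 -0.005 0.005 0.861 0 0 -0.0167" --pt "0 -0.005 0.005 0.861 0 0 -0.0167" --pt "0 -0.005 0.005 0.861 0 0 -0.0167" --squeeze 90

```text
clock: 8.62
tcp_pos: [0.4282, 0.2714, 0.0659]
orientation: [-2.161, -2.279, -0.001]
contact_force: [-2.3, -0.2, 6.2]
grip_width: 0.0163
```

```bash
python3 -c "
from h import *
show()"
```

```text
clock 8.6167
joints [-0.9359  0.4735  0.3084  2.1084 -0.2515  0.5931 -0.3965]
tcp_pos [0.4282 0.2714 0.0659]
orientation [-2.1610e+00 -2.2795e+00 -1.0000e-03]
contact_force [-2.2657 -0.2479  6.2429]
moment [-0.07    0.3401 -0.1628]
grip_width 0.0163
[[-0.053, 0.999, 0.0], [0.999, 0.053, 0.001], [0.001, 0.0, -1.0]]
```

>>> send_rows --pt "0 0 0 -0.1 0 0 0" --pt "0 0 0 -0.2 0 0 0" --pt "0 0 0 -0.35 0 0 0" --pt "0 0 0 -0.5 0 0 0" --pt "0 0 0 -0.7 0 0 0" --pt "0 0 0 -0.9 0 0 0" --pt "0 0 0 -0.9 0 0 0"

```text
clock: 9.2
tcp_pos: [0.4304, 0.2724, 0.2048]
orientation: [2.161, 2.279, 0.013]
contact_force: [1.9, 0.5, -5.4]
grip_width: 0.0163
```

>>> send_rows --pt "0 -0.1 0.03 0 0 0 0" --pt "0 -0.25 0.08 0 0 0 0" --pt "0 -0.4 0.13 0 0 0 0" --pt "0 -0.6 0.2 0 0 0 0" --pt "0 -0.8 0.27 0 0 0 0" --pt "0 -1 0.33 0 0 0 0" --pt "0 -1 0.33 0 0 0 0"

```text
clock: 9.78
tcp_pos: [0.4863, 0.1163, 0.199]
orientation: [2.169, 2.269, -0.006]
contact_force: [0.6, -1.1, -5.7]
grip_width: 0.0166
```

>>> send_rows --pt "0 -0.15 0.05 0 0 0 0" --pt "0 -0.3 0.1 0 0 0 0" --pt "0 -0.45 0.15 0 0 0 0" --pt "0 -0.6 0.2 0 0 0 0" --pt "0 -0.8 0.27 0 0 0 0" --pt "0 -1 0.33 0 0 0 0" --pt "0 -1 0.33 0 0 0 0" --pt "0 -1 0.33 0 0 0 0"

```text
clock: 10.45
tcp_pos: [0.5422, -0.0255, 0.1987]
orientation: [-2.166, -2.275, 0.004]
contact_force: [0.2, 2.0, -6.8]
grip_width: 0.0166
```

```bash
python3 - <<'E'
from h import *
show()
w=grab('wrist','w7.png')
import pickle;pickle.dump(w,open('w7.pkl','wb'))
print(proj(w,[[.585,0.001,.069]]))
E
```

```text
clock 10.45
joints [-0.4953  0.3387  0.5295  1.944  -0.2115  0.9158  0.1886]
tcp_pos [ 0.5422 -0.0255  0.1987]
orientation [-2.1656 -2.2747  0.0041]
contact_force [ 0.2299  1.9598 -6.7991]
moment [0.2611 0.0105 0.0022]
grip_width 0.0166
[[-0.049, 0.999, -0.002], [0.999, 0.049, -0.001], [-0.001, -0.002, -1.0]]
[[366.39818424 159.38143608]]
```

View pics/w7.png

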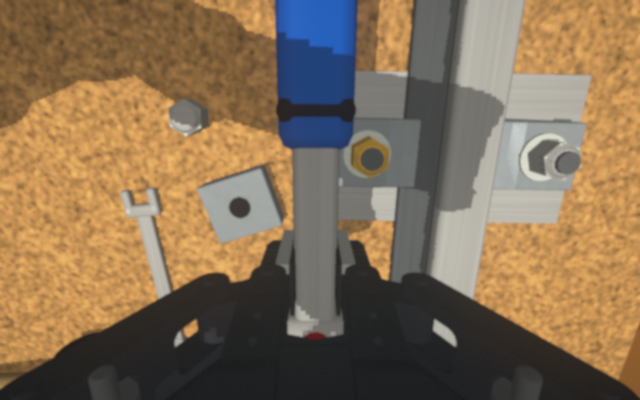

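The wrist view shows the brass nut clear of the held tool, its hexagon spanning about (350–391, 137–178) with the stud at about (373,159). The neck is straight along the tool.

```bash
python3 - <<'E'
from h import *
import pickle
w=pickle.load(open('w7.pkl','rb'));p=w['pixels'].astype(int)
s=p[125:195,343:410];m=((s[:,:,0]-s[:,:,2])>60).astype(np.uint8)
n,l,st,c=cv2.connectedComponentsWithStats(m);k=1+st[1:,4].argmax();x,y,ww,h,a=st[k];print(x+343,y+125,ww,h,a)
hull=cv2.convexHull(np.argwhere(l==k)[:,::-1].astype(np.int32));M=cv2.moments(hull);u=(M['m10']/M['m00']+343,M['m01']/M['m00']+125)
print(u,ray(w,u,.0595).round(4),'stud',ray(w,(373,159),.069).round(4))
cv2.imwrite('pics/c2.png',cv2.resize(p[125:195,343:410,::-1].astype(np.uint8),None,fx=6,fy=6,interpolation=cv2.INTER_CUBIC))
E
```

```text
353 138 36 39 614
(370.14082687338504, 156.99612403100775) [0.5896 0.0017 0.0595] stud [0.5905 0.0016 0.069 ]
```

View pics/c2.png

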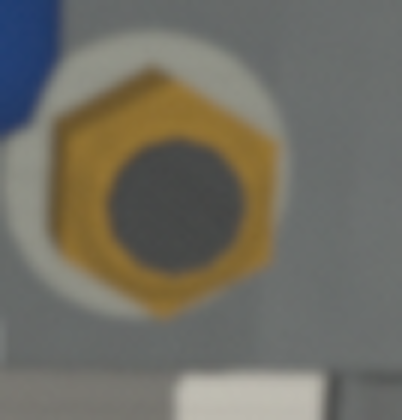

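>>> send_rows --pt "0 0.15 0.08 0 0 0 0" --pt "0 0.3 0.16 0 0 0 0" --pt "0 0.45 0.25 0 0 0 0" --pt "0 0.581 0.327 0 0 0 0" --pt "0 0.581 0.327 0 0 0 0" --pt "0 0.581 0.327 0.15 0 0 0" --pt "0 0.581 0.327 0.3 0 0 0" --pt "0 0.581 0.327 0.37 0 0 0" --pt "0 0.581 0.327 0.37 0 0 0" --pt "0 0.581 0.327 0.37 0 0 0"

```text
clock: 11.33
tcp_pos: [0.5866, 0.0671, 0.1441]
orientation: [-2.159, -2.28, 0.002]
contact_force: [-0.0, -0.1, -5.8]
grip_width: 0.016
```

```bash
python3 - <<'E'
from h import *
o=show()
b=grab('scene');a=grab('top')
def crop(d,x,y,w,h,s): return cv2.resize(d['pixels'][y:y+h,x:x+w,::-1],None,fx=s,fy=s,interpolation=cv2.INTER_CUBIC)
C=np.hstack([crop(b,250,170,70,80,5.5),crop(a,280,135,70,80,5.5)]);cv2.imwrite('pics/c3.png',C)
ax=np.array([.590,.0016])
for z in (.039,.06,.085,.139,.161): print(z,proj(b,[*ax,z]),proj(a,[*ax,z]))
E
```

```text
clock 11.3333
joints [-0.5704  0.4843  0.4637  1.875  -0.2812  0.8487  0.09  ]
tcp_pos [0.5866 0.0671 0.1441]
orientation [-2.1591 -2.2804  0.0025]
contact_force [-0.0277 -0.0564 -5.829 ]
moment [ 0.1796 -0.0345  0.0157]
grip_width 0.016
[[-0.055, 0.999, -0.002], [0.999, 0.055, -0.0], [-0.0, -0.002, -1.0]]
0.039 [[297.57430191 245.37476498]] [[314.53847    171.48172415]]
0.06 [[297.18451341 239.68369829]] [[314.5209882  169.97795886]]
0.085 [[296.70774035 232.72262254]] [[314.49937453 168.11877539]]
0.139 [[295.6277397  216.95418462]] [[314.44945293 163.82457416]]
0.161 [[295.16683407 210.22477955]] [[314.42773154 161.95612457]]
```

View pics/c3.png

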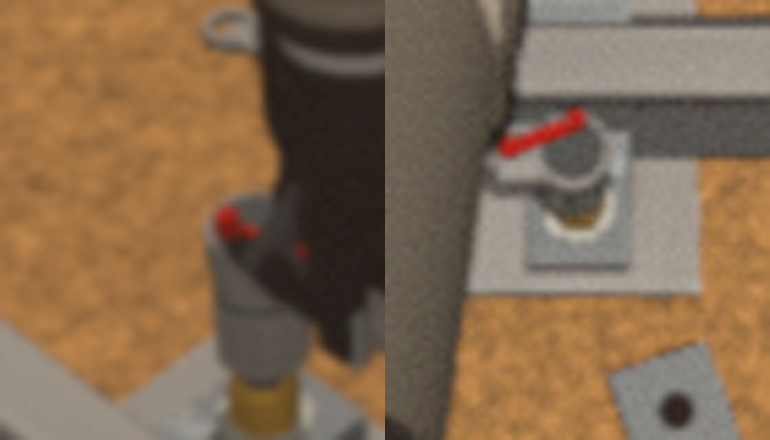

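The lever is still towards +x (loosening side). The socket hangs over the brass nut, offset about 0.6 px to the left in the top view, which agrees with the TCP being about 3 mm too far in y. I'll correct that and descend gently.

>>> send_rows --pt "0 -0.02 0 0.03 0 0 0" --pt "0 -0.02 0 0.06 0 0 0" --pt "0 -0.02 0 0.09 0 0 0" --pt "0 -0.02 0 0.12 0 0 0" --pt "0 -0.02 0 0.135 0 0 0" --pt "0 -0.02 0 0.145 0 0 0" --pt "0 -0.02 0 0.145 0 0 0"

```text
clock: 12.02
tcp_pos: [0.5873, 0.0636, 0.1224]
orientation: [-2.161, -2.28, 0.001]
contact_force: [-0.0, -0.1, -5.3]
grip_width: 0.0166
```

>>> send_rows --pt "0 0 0 0.008 0 0 0" --pt "0 0 0 0.016 0 0 0" --pt "0 0 0 0.024 0 0 0" --pt "0 0 0 0.024 0 0 0"

```text
clock: 12.35
tcp_pos: [0.5876, 0.0636, 0.1193]
orientation: [-2.161, -2.28, -0.0]
contact_force: [-0.1, -0.3, -4.6]
grip_width: 0.0164
```

```bash
python3 -c "
from h import *
show()"
```

```text
clock 12.35
joints [-0.5503  0.5178  0.4472  1.8905 -0.3031  0.7999  0.113 ]
tcp_pos [0.5876 0.0636 0.1193]
orientation [-2.1607e+00 -2.2805e+00 -1.0000e-04]
contact_force [-0.1321 -0.2912 -4.6412]
moment [0.0755 0.1118 0.0044]
grip_width 0.0164
[[-0.054, 0.999, -0.0], [0.999, 0.054, 0.0], [0.0, -0.0, -1.0]]
```

>>> send_rows --pt "0 0 0 0.007 0 0 0" --pt "0 0 0 0.013 0 0 0" --pt "0 0 0 0.013 0 0 0"

```text
clock: 12.6
tcp_pos: [0.588, 0.0642, 0.1181]
orientation: [-2.16, -2.281, -0.002]
contact_force: [-2.3, 1.9, 4.4]
grip_width: 0.0163
```

>>> send_rows --pt "0 0 0 0.007 0 0 0" --pt "0 0 0 0.013 0 0 0" --pt "0 0 0 0.013 0 0 0"

```text
clock: 12.85
tcp_pos: [0.5884, 0.0647, 0.117]
orientation: [-2.16, -2.281, -0.004]
contact_force: [-3.8, 4.5, 11.8]
grip_width: 0.0161
```

```bash
python3 -c "
from h import *
show()"
```

```text
clock 12.85
joints [-0.5485  0.5214  0.444   1.8908 -0.307   0.7944  0.1154]
tcp_pos [0.5884 0.0647 0.117 ]
orientation [-2.16   -2.2809 -0.0038]
contact_force [-3.8469  4.4752 11.844 ]
moment [ 0.1564  1.3332 -0.2938]
grip_width 0.0161
[[-0.054, 0.999, 0.001], [0.999, 0.054, 0.002], [0.002, 0.002, -1.0]]
```

>>> send_rows --pt "0 0.008 -0.01 0 0 0 0" --pt "0 0.008 -0.01 0 0 0 0" --pt "0 0.008 -0.01 0 0 0 0"

```text
clock: 13.1
tcp_pos: [0.5877, 0.0649, 0.1171]
orientation: [2.159, 2.279, 0.005]
contact_force: [-1.5, 2.0, 9.7]
grip_width: 0.0163
```

>>> send_rows --pt "0 -0.0016 -0.0363 0 0 0 -0.0278" --pt "0 -0.0063 -0.0722 0 0 0 -0.0556" --pt "0 -0.0142 -0.1077 0 0 0 -0.0833" --pt "0 -0.0251 -0.1423 0 0 0 -0.1111" --pt "0 -0.0251 -0.1423 0 0 0 -0.1111"

```text
clock: 13.52
tcp_pos: [0.5656, 0.0609, 0.1174]
orientation: [1.725, 2.625, 0.006]
contact_force: [-4.1, 4.1, 12.2]
grip_width: 0.0166
```

```bash
cat > ax.py <<'E'
from h import *
o=show();T=R.from_rotvec(o['orientation']).as_matrix()
print('axis',(o['tcp_pos']+T[:,0]*-.0624).round(4)[:2],'mouth z',(o['tcp_pos'][2]-.0579),'heading',np.degrees(np.arctan2(T[1,0],T[0,0])),'F tool',(T.T@o['contact_force']).round(1))
E
python3 ax.py
```

```text
clock 13.5167
joints [-0.491   0.4733  0.355   1.9422 -0.2345  0.7623  0.4062]
tcp_pos [0.5656 0.0609 0.1174]
orientation [1.7249 2.6246 0.0057]
contact_force [-4.0948  4.0554 12.2485]
moment [ 0.0973  0.8054 -0.2094]
grip_width 0.0166
[[-0.397, 0.918, 0.003], [0.918, 0.397, 0.003], [0.001, 0.004, -1.0]]
axis [0.5904 0.0036] mouth z 0.05953046842922816 heading 113.37477938380114 F tool [  5.4  -2.1 -12.2]
```

>>> send_rows --pt "0 0.008 -0.0393 0 0 0 -0.0278" --pt "0 0.0037 -0.0772 0 0 0 -0.0556" --pt "0 -0.0042 -0.1127 0 0 0 -0.0833" --pt "0 -0.0151 -0.1473 0 0 0 -0.1111" --pt "0 -0.0151 -0.1473 0 0 0 -0.1111"

```text
clock: 13.93
tcp_pos: [0.5461, 0.0491, 0.1173]
orientation: [1.244, 2.883, 0.004]
contact_force: [-4.1, 3.1, 11.8]
grip_width: 0.0164
```

```bash
python3 ax.py
```

```text
clock 13.9333
joints [-0.4165  0.4352  0.2694  1.9859 -0.1691  0.7386  0.7101]
tcp_pos [0.5461 0.0491 0.1173]
orientation [1.2439 2.8829 0.0039]
contact_force [-4.0956  3.1052 11.8131]
moment [-0.0444  0.7647 -0.1192]
grip_width 0.0164
[[-0.686, 0.727, 0.003], [0.728, 0.686, 0.002], [-0.001, 0.003, -1.0]]
axis [0.5889 0.0037] mouth z 0.05944580481210294 heading 133.32251772948592 F tool [  5.1  -0.8 -11.8]
```

>>> send_rows --pt "0 0.008 -0.0363 0 0 0 -0.0278" --pt "0 0.0037 -0.0722 0 0 0 -0.0556" --pt "0 -0.0042 -0.1077 0 0 0 -0.0833" --pt "0 -0.0151 -0.1423 0 0 0 -0.1111" --pt "0 -0.0151 -0.1423 0 0 0 -0.1111"

```text
clock: 14.35
tcp_pos: [0.5315, 0.0301, 0.1158]
orientation: [0.729, 3.054, -0.002]
contact_force: [-0.1, -1.6, -4.8]
grip_width: 0.0164
```

```bash
python3 ax.py
```

```text
clock 14.35
joints [-0.3261  0.4104  0.1876  2.0183 -0.1103  0.7211  1.0311]
tcp_pos [0.5315 0.0301 0.1158]
orientation [ 7.2940e-01  3.0539e+00 -1.9000e-03]
contact_force [-0.1142 -1.5964 -4.8152]
moment [-0.6119 -0.2384 -0.1147]
grip_width 0.0164
[[-0.892, 0.452, 0.001], [0.452, 0.892, -0.002], [-0.002, -0.001, -1.0]]
axis [0.5872 0.0019] mouth z 0.05785321792055977 heading 153.1343169726614 F tool [-0.6 -1.5  4.8]
```

The downward resistance vanished: the socket has found the flats. I'll lower it gently.

>>> send_rows --pt "0 0 0 0.01 0 0 0" --pt "0 0 0 0.02 0 0 0" --pt "0 0 0 0.03 0 0 0" --pt "0 0 0 0.04 0 0 0" --pt "0 0 0 0.04 0 0 0"

```text
clock: 14.77
tcp_pos: [0.5316, 0.0313, 0.1088]
orientation: [0.736, 3.054, -0.003]
contact_force: [-0.7, -6.5, -3.2]
grip_width: 0.0164
```

```bash
python3 ax.py
```

```text
clock 14.7667
joints [-0.3269  0.4222  0.1863  2.021  -0.1141  0.7086  1.0282]
tcp_pos [0.5316 0.0313 0.1088]
orientation [ 7.3560e-01  3.0539e+00 -2.9000e-03]
contact_force [-0.7282 -6.4897 -3.1575]
moment [-1.7066 -0.1655 -0.4199]
grip_width 0.0164
[[-0.89, 0.455, -0.0], [0.455, 0.89, -0.002], [-0.001, -0.002, -1.0]]
axis [0.5872 0.0029] mouth z 0.05090215802831815 heading 152.9146662686833 F tool [-2.3 -6.1  3.2]
```

>>> send_rows --pt "0 -0.003 -0.012 0 0 0 0" --pt "0 -0.003 -0.012 0.015 0 0 0" --pt "0 -0.003 -0.012 0.025 0 0 0" --pt "0 -0.003 -0.012 0.035 0 0 0" --pt "0 -0.003 -0.012 0.045 0 0 0" --pt "0 -0.003 -0.012 0.045 0 0 0"

```text
clock: 15.27
tcp_pos: [0.5313, 0.0307, 0.1024]
orientation: [0.732, 3.055, -0.0]
contact_force: [2.0, -5.8, -4.0]
grip_width: 0.0161
```

```bash
python3 ax.py
```

```text
clock 15.2667
joints [-0.3214  0.4314  0.182   2.0257 -0.118   0.6937  1.0356]
tcp_pos [0.5313 0.0307 0.1024]
orientation [ 7.3190e-01  3.0546e+00 -3.0000e-04]
contact_force [ 1.9873 -5.7505 -3.9968]
moment [-1.3644 -0.4763 -0.2979]
grip_width 0.0161
[[-0.891, 0.453, 0.001], [0.453, 0.891, -0.0], [-0.001, -0.0, -1.0]]
axis [0.5869 0.0024] mouth z 0.04451860160017974 heading 153.05248891577415 F tool [-4.4 -4.2  4. ]
```

>>> send_rows --pt "0 -0.01 -0.01 0.0 0 0 0" --pt "0 -0.01 -0.01 0.01 0 0 0" --pt "0 -0.01 -0.01 0.02 0 0 0" --pt "0 -0.01 -0.01 0.03 0 0 0" --pt "0 -0.01 -0.01 0.03 0 0 0"

```text
clock: 15.68
tcp_pos: [0.5315, 0.0298, 0.0978]
orientation: [-0.73, -3.055, -0.001]
contact_force: [-0.3, 1.0, -0.7]
grip_width: 0.0163
```

```bash
python3 ax.py
```

```text
clock 15.6833
joints [-0.3163  0.4392  0.1791  2.0272 -0.1211  0.6853  1.0418]
tcp_pos [0.5315 0.0298 0.0978]
orientation [-7.298e-01 -3.055e+00 -8.000e-04]
contact_force [-0.3483  1.0046 -0.7407]
moment [ 0.0239  0.0664 -0.042 ]
grip_width 0.0163
[[-0.892, 0.452, -0.0], [0.452, 0.892, 0.001], [0.001, 0.0, -1.0]]
axis [0.5871 0.0016] mouth z 0.03994574175490773 heading 153.1279528940985 F tool [0.8 0.7 0.7]
```

>>> send_rows --pt "0 0 0 0.006 0 0 0" --pt "0 0 0 0.01 0 0 0" --pt "0 0 0 0.01 0 0 0"

```text
clock: 15.93
tcp_pos: [0.5314, 0.0297, 0.0967]
orientation: [-0.73, -3.055, -0.001]
contact_force: [-3.1, 1.9, 2.8]
grip_width: 0.0162
```

```bash
python3 ax.py
```

```text
clock 15.9333
joints [-0.3158  0.441   0.1787  2.0279 -0.1218  0.6829  1.0424]
tcp_pos [0.5314 0.0297 0.0967]
orientation [-7.3020e-01 -3.0549e+00 -9.0000e-04]
contact_force [-3.0614  1.9483  2.8048]
moment [ 0.3878  0.4679 -0.067 ]
grip_width 0.0162
[[-0.892, 0.452, -0.0], [0.452, 0.892, 0.001], [0.001, 0.0, -1.0]]
axis [0.5871 0.0014] mouth z 0.03880869636549771 heading 153.11219781379123 F tool [ 3.6  0.4 -2.8]
```

The socket is fully down: mouth at about 39 mm, with the washer pushing back. Now I swing to loosen.

>>> send_rows --pt "0 -0.0016 -0.0369 0 0 0 -0.0278" --pt "0 -0.0064 -0.0735 0 0 0 -0.0556" --pt "0 -0.0144 -0.1095 0 0 0 -0.0833" --pt "0 -0.0255 -0.1447 0 0 0 -0.1111" --pt "0 -0.0255 -0.1447 0 0 0 -0.1111"

```text
clock: 16.35
tcp_pos: [0.5245, 0.0084, 0.0966]
orientation: [-0.186, -3.135, -0.003]
contact_force: [-4.2, 6.2, 0.8]
grip_width: 0.0167
```

```bash
python3 ax.py
```

```text
clock 16.35
joints [-0.2075  0.4277  0.0911  2.0404 -0.0636  0.6769  1.3773]
tcp_pos [0.5245 0.0084 0.0966]
orientation [-1.8620e-01 -3.1349e+00 -3.0000e-03]
contact_force [-4.2007  6.2361  0.8141]
moment [ 1.3475  0.6163 -0.5342]
grip_width 0.0167
[[-0.993, 0.118, -0.001], [0.118, 0.993, 0.002], [0.001, 0.002, -1.0]]
axis [0.5865 0.001 ] mouth z 0.03874771647156216 heading 173.20238266825046 F tool [ 4.9  5.7 -0.8]
```

Torque at the nut is about 0.9 N m, so it is biting. I'll continue.

>>> send_rows --pt "0 0.0054 -0.0369 0 0 0 -0.0278" --pt "0 0.0006 -0.0735 0 0 0 -0.0556" --pt "0 -0.0074 -0.1095 0 0 0 -0.0833" --pt "0 -0.0185 -0.1447 0 0 0 -0.1111" --pt "0 -0.0185 -0.1447 0 0 0 -0.1111"

```text
clock: 16.77
tcp_pos: [0.5253, -0.0138, 0.0965]
orientation: [0.358, -3.121, -0.002]
contact_force: [-1.6, 4.1, -0.3]
grip_width: 0.0162
```

```bash
python3 ax.py
```

```text
clock 16.7667
joints [-0.0979  0.4279  0.008   2.0343 -0.0076  0.6797  1.7146]
tcp_pos [ 0.5253 -0.0138  0.0965]
orientation [ 3.5810e-01 -3.1209e+00 -2.4000e-03]
contact_force [-1.5802  4.0655 -0.331 ]
moment [ 1.1755  0.4628 -0.4721]
grip_width 0.0162
[[-0.974, -0.227, -0.0], [-0.227, 0.974, 0.001], [0.0, 0.002, -1.0]]
axis [5.86e-01 3.00e-04] mouth z 0.03862960942641342 heading -166.9080288670454 F tool [0.6 4.3 0.3]
```

>>> send_rows --pt "0 -0.0016 -0.0369 0 0 0 -0.0278" --pt "0 -0.0064 -0.0735 0 0 0 -0.0556" --pt "0 -0.0144 -0.1095 0 0 0 -0.0833" --pt "0 -0.0255 -0.1447 0 0 0 -0.1111" --pt "0 -0.0255 -0.1447 0 0 0 -0.1111"

```text
clock: 17.18
tcp_pos: [0.5335, -0.0345, 0.0964]
orientation: [0.891, -3.011, -0.002]
contact_force: [-3.9, 2.3, 3.1]
grip_width: 0.0165
```

```bash
python3 ax.py
```

```text
clock 17.1833
joints [ 0.0074  0.4419 -0.0734  2.0078  0.0477  0.6949  2.0507]
tcp_pos [ 0.5335 -0.0345  0.0964]
orientation [ 8.9120e-01 -3.0112e+00 -1.7000e-03]
contact_force [-3.9237  2.3433  3.0758]
moment [ 0.7509  0.8397 -0.5145]
grip_width 0.0165
[[-0.839, -0.544, -0.001], [-0.544, 0.839, 0.001], [0.001, 0.001, -1.0]]
axis [ 0.5859 -0.0006] mouth z 0.03854248427357703 heading -147.0253311743507 F tool [ 2.   4.1 -3.1]
```

>>> send_rows --pt "0 0.0024 -0.0369 0 0 0 -0.0278" --pt "0 -0.0024 -0.0735 0 0 0 -0.0556" --pt "0 -0.0104 -0.1095 0 0 0 -0.0833" --pt "0 -0.0215 -0.1447 0 0 0 -0.1111" --pt "0 -0.0215 -0.1447 0 0 0 -0.1111"

```text
clock: 17.6
tcp_pos: [0.5483, -0.0511, 0.0964]
orientation: [1.399, -2.812, -0.001]
contact_force: [-4.3, 2.0, 2.4]
grip_width: 0.0166
```

```bash
python3 ax.py
```

```text
clock 17.6
joints [ 0.1022  0.4666 -0.154   1.9662  0.1048  0.7175  2.3792]
tcp_pos [ 0.5483 -0.0511  0.0964]
orientation [ 1.3987e+00 -2.8119e+00 -1.1000e-03]
contact_force [-4.281  2.015  2.391]
moment [ 0.3518  0.7421 -0.6104]
grip_width 0.0166
[[-0.603, -0.798, -0.001], [-0.798, 0.603, 0.0], [0.001, 0.001, -1.0]]
axis [ 0.5859 -0.0014] mouth z 0.038468957986236195 heading -127.1060704332224 F tool [ 1.   4.6 -2.4]
```

>>> send_rows --pt "0 -0.0016 -0.0369 0 0 0 -0.0278" --pt "0 -0.0064 -0.0735 0 0 0 -0.0556" --pt "0 -0.0144 -0.1095 0 0 0 -0.0833" --pt "0 -0.0144 -0.1095 0 0 0 -0.0833" --pt "0 -0.0144 -0.1095 0 0 0 -0.0833"

```text
clock: 18.02
tcp_pos: [0.5625, -0.0595, 0.0965]
orientation: [1.748, -2.609, 0.0]
contact_force: [-3.4, -2.4, 1.1]
grip_width: 0.0164
```

```bash
python3 ax.py
```

```text
clock 18.0167
joints [ 0.1619  0.4901 -0.2133  1.928   0.1493  0.7394  2.6136]
tcp_pos [ 0.5625 -0.0595  0.0965]
orientation [ 1.748  -2.6092  0.    ]
contact_force [-3.4498 -2.3956  1.1348]
moment [-0.2452  0.6628 -0.7246]
grip_width 0.0164
[[-0.38, -0.925, -0.001], [-0.925, 0.38, -0.001], [0.001, 0.001, -1.0]]
axis [ 0.5862 -0.0018] mouth z 0.03862537920882409 heading -112.36149983335442 F tool [ 3.5  2.3 -1.1]
```

>>> send_rows --pt "0.6 0 0 0 0 0 0" --pt "0.6 0 0 0 0 0 0" --pt "0.6 0 0 0 0 0 0" --pt "0.6 0 0 0 0 0 0" --pt "0.6 0 0 0 0 0 0" --pt "0.6 0 0 0 0 0 0" --pt "0.6 0 0 0 0 0 0" --pt "0.6 0 0 0 0 0 0" --pt "0.6 0 0 0 0 0 0"

```text
clock: 18.77
tcp_pos: [0.5631, -0.0589, 0.0967]
orientation: [-1.758, 2.604, -0.0]
contact_force: [0.2, -0.1, -0.0]
grip_width: 0.0512
```

```bash
python3 ax.py
```

```text
clock 18.7667
joints [ 0.1626  0.4903 -0.2151  1.9273  0.1498  0.739   2.6197]
tcp_pos [ 0.5631 -0.0589  0.0967]
orientation [-1.7579e+00  2.6035e+00 -2.0000e-04]
contact_force [ 0.2023 -0.0524 -0.0286]
moment [ 0.01   -0.0076 -0.0448]
grip_width 0.0512
[[-0.374, -0.928, 0.0], [-0.928, 0.374, 0.0], [-0.0, -0.0, -1.0]]
axis [ 0.5864 -0.001 ] mouth z 0.03877627179998595 heading -111.94566884592497 F tool [-0.  -0.2  0. ]
```

>>> send_rows --pt "0.6 0 0 -0.1 0 0 0" --pt "0.6 0 0 -0.25 0 0 0" --pt "0.6 0 0 -0.5 0 0 0" --pt "0.6 0 0 -0.75 0 0 0" --pt "0.6 0 0 -1 0 0 0" --pt "0.6 0 0 -1 0 0 0" --pt "0.6 0 0 -1 0 0 0"

```text
clock: 19.35
tcp_pos: [0.5645, -0.0589, 0.2493]
orientation: [-1.755, 2.6, -0.005]
contact_force: [-0.4, -0.1, -0.7]
grip_width: 0.0512
```

>>> send_rows --pt "0.6 0.4 0.5 0 0 0 0" --pt "0.6 0.4 0.8 0 0 0 0" --pt "0.6 0.4 0.8 0 0 0 0" --pt "0.6 0.4 0.8 0 0 0 0" --pt "0.6 0.4 0.8 0 0 0 0" --pt "0.6 0.4 0.8 0 0 0 0"

```text
clock: 19.85
tcp_pos: [0.4291, -0.0698, 0.2462]
orientation: [1.758, -2.604, 0.0]
contact_force: [0.4, -0.1, 0.2]
grip_width: 0.0515
```

```bash
python3 - <<'E'
from h import *
show()
b=grab('scene');a=grab('top');w=grab('wrist')
c=lambda d,x,y,s:cv2.resize(d['pixels'][y:y+80,x:x+100,::-1],None,fx=s,fy=s,interpolation=cv2.INTER_CUBIC)
C=np.vstack([np.hstack([c(b,250,190,4),c(a,260,140,4)]),np.hstack([cv2.resize(w['pixels'][:,:,::-1],(400,250)),np.zeros((250,400,3),np.uint8)])])
cv2.imwrite('pics/c4.png',C)
E
```

```text
clock 19.85
joints [ 0.258   0.0864 -0.253   2.08    0.0262  0.9783  2.7497]
tcp_pos [ 0.4291 -0.0698  0.2462]
orientation [ 1.7578e+00 -2.6036e+00  1.0000e-04]
contact_force [ 0.3695 -0.1137  0.1709]
moment [ 0.0253 -0.073   0.0189]
grip_width 0.0515
[[-0.374, -0.928, -0.0], [-0.928, 0.374, -0.0], [0.0, 0.0, -1.0]]
```

View pics/c4.png

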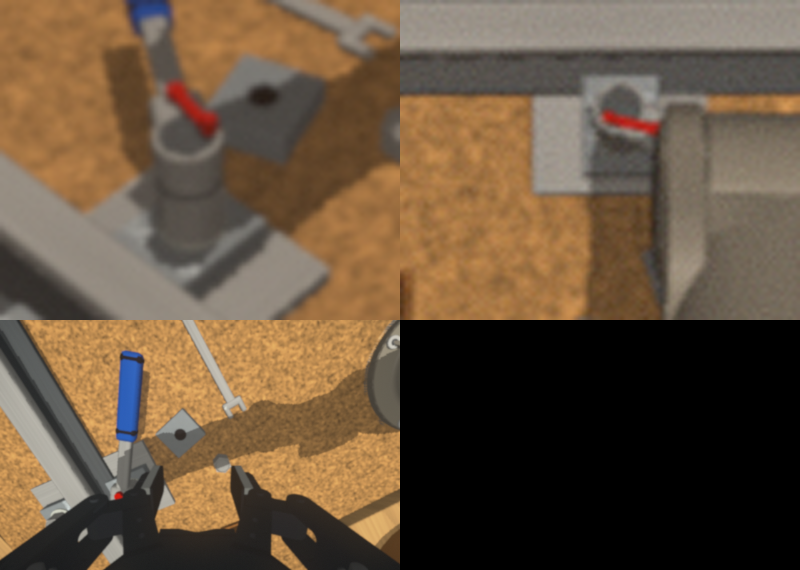

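The last pictures show the ratchet upright and down on the washer. The lever tip, at about (607,117) in the top crop, is on the −x side of the head centre at about (622,100). For the present handle heading that is the loosening side. The gripper is clear, so I'll hand in.

```bash
python3 -c "
from h import r
print(r.hand_in())"
```

```text
the job is handed in; nothing more can be done
None
```

The job is handed in at about 20 s of the 72 s allowed. No verdict came back.

- **Lever:** I pushed the red lever to the loosening side with about 2 N. Measured before the grasp it was about 12.8 mm over, and it looks still there in the last picture.
- **Fitting:** I carried the ratchet by its neck and set it on the nut's cone with 18 N or less. Turning anticlockwise under that pressure, it dropped onto the flats after 40 to 60 degrees. I then lowered it until the washer pushed back, with the mouth at about 38.7 mm against a nominal 39 mm.
- **Loosening:** I swung the handle about 95 degrees anticlockwise against about 0.7 to 0.9 N m. I estimate the nut backed off 80 to 110 degrees, which is within the 60 to 180 asked. This comes from the handle's travel, because the socket hides the nut.
- **Last checks:** After I let go and moved away, the pictures show the ratchet upright and fully down. The wrist force is near zero. The spanner, spare clip and spare nut still lie in the views where they were; I did not look at the brush or mallet again.
- **Disagreements:** The nut's position differed between cameras by up to about 10 mm (top view against the wrist view). I trusted the wrist view and the contact forces. In the last wrist view the handle lies a few degrees off the gripper's heading, either perspective or a small shift on release; I did not check which.

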